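# Reverse the ratchet, open the screw press and take the mould out

## Task

The mould in the bench screw press is cured. Flip the ratchet's reversing lever over to the loosening side, swing the ratchet handle to and fro until the platen has risen and its nose is clear of the mould, then draw the mould out by its lug and lay it gently flat in the tray. Leave the two bottles and the glass beaker beside the press standing where they are.

Things in the scene. Friction and masses are not known exactly. Their poses are not given: they have to be found in the camera images.
- press: bench screw press, fixed: grey base 150 x 190 x 16 mm, two columns (at own y +-72 mm), grey crosshead 44 mm deep in x, 184 mm long in y, 96 to 122 mm above the bench, ratchet on top. Origin: centre of the base's underside, on the vertical spindle axis; z up. The mould comes out towards own -x (about to the robot's left), between two 8 mm high guide strips with 3.5 mm play each side.
- platen (a joint): height of the steel platen (56 mm deep in the press's x, guided on the columns) above its closed place, m: 0 at the start, top stop 0.0103. A round nose under it, 15 mm thick and 4 mm long, sits in a recess in the mould's top and keeps the mould in until the platen is more than 4 mm up.
- spindle (a joint): turn of the spindle that lifts the platen, rad: 0 at the start, growing anticlockwise seen from above, stop at 4.05. Right-hand thread sense: anticlockwise loosens and raises the platen, 16 mm a turn. Friction about 0.8 N m; it stays where it is left and is turned only through the ratchet.
- ratchet (a joint): angle of the ratchet handle about the spindle axis, rad, anticlockwise positive from above; at 0 the handle points along the press's own -y (about to the robot). Drag about 0.5 N m, stays where it is left, stops at -3 and +3. The ratchet has 20 teeth (18 degrees), so up to two teeth of each driving stroke are lost.
- ratchet_axis (a point): point on the spindle axis at the height of the handle's centre line, 154 mm above the bench. The steel ratchet head round it is 74 mm wide, from 141 to 167 mm above the bench; it does not rise or sink.
- ratchet_grip (a point): middle of the round black handle grip (26 mm thick, level), 150 mm from the spindle axis and 154 mm above the bench; the grip runs from 103 to 203 mm from the axis, the handle ends at 206 mm.
- reversing_lever (a joint): small lever on the ratchet head, rad; pivot 46 mm from the spindle axis towards the handle, lever pointing on towards it. Seen from the spindle along the handle + is to the left. A spring plunger holds it at -0.45 or +0.45 (tab then 16 mm off the middle); it flips past the middle, 1.5 to 2 N at the tab. Starts -: clockwise strokes tighten. At +: anticlockwise strokes loosen, others click.
- lever_tab (a point): upright tab of the reversing lever, 20 mm long (along the lever), 9 mm thick, centre 30 mm from the lever's pivot; it rises from 167 to 186 mm above the bench, this point is 181 mm above it. Push it sideways to flip the lever.
- mould: two-plate aluminium hand mould, loose, 0.28 to 0.46 kg: body 130 x 60 x 40 mm (x, y, z) and a pull lug 34 mm wide at its -x end, x = -127 to -65 mm, 12 to 38 mm above the underside. Origin: centre of the body's underside; axes at first parallel to the press's, standing on the press base 16 mm above the bench. It is out of the press when 90 mm or more nearer the press's -x.
- mould_lug (a point): point to grip in the lug, on its middle line, 100 mm from the mould's origin towards own -x (87 mm from its centre of mass), 25 mm above its underside.
- tray: shallow teal tray 269 x 189 mm (own x, y), does not slide, rim 20 mm high and about 20 mm broad; floor about 228 x 145 mm, 2 to 4 mm above the bench. Origin: centre of the underside; its long axis runs about across the robot's view.
- wash_bottle: white wash bottle with bent spout, 210 mm tall, 66 mm wide (89 over the spout), origin at the underside, no part more than 55 mm from it; stands beside the press on the side away from the mould's way out. Leave it.
- amber_bottle: brown glass bottle with blue cap, 60 mm wide, 133 mm tall, origin centre of the underside; stands between the robot and the mould's way out. Leave it.
- beaker: empty glass beaker, 54 mm wide, 68 mm tall, origin centre of the underside; stands behind the mould's way out. Leave it.

How it is judged:
On the way, in this order (a step that is already met when the one before it is completed fails the run):
1. the reversing lever is flipped over to the loosening side (value of joint reversing_lever above 0.3 rad), for 0.2 s.
2. the ratchet has wound the platen up until its nose is clear of the mould (value of joint platen above 0.004 m and x of mould in the frame of press above -0.015 m), for 0.2 s.
3. the mould is drawn out of the press (x of mould in the frame of press below -0.09 m), for 0.1 s.
At the end, for the whole second after the job is handed in: The mould lies flat and at rest in the tray (origin within 60 mm of the tray's middle along it, 50 mm across, tilt under 0.09 rad), the platen is more than 4 mm up and the reversing lever still thrown to the loosening side (over 0.3 rad) (x of mould in the frame of tray between -0.06 and 0.06 m and y of mould in the frame of tray between -0.05 and 0.05 m and z of mould in the frame of tray below 0.012 m and angle between mould's own z axis and vertical below 0.09 rad and linear speed of mould below 0.02 m/s and value of joint platen above 0.004 m and value of joint reversing_lever above 0.3 rad); the robot touches nothing.
It fails at once if the wash bottle is pushed more than 3 cm away or tipped (distance of wash_bottle from where it was at the start of the episode above 0.03 m or angle between wash_bottle's own z axis and vertical above 0.3 rad).
It fails at once if the amber bottle is pushed more than 3 cm away or tipped (distance of amber_bottle from where it was at the start of the episode above 0.03 m or angle between amber_bottle's own z axis and vertical above 0.3 rad).
It fails at once if the glass beaker is pushed more than 3 cm away or tipped (distance of beaker from where it was at the start of the episode above 0.03 m or angle between beaker's own z axis and vertical above 0.3 rad).
It fails at once if the mould is dropped or thrown (falls faster than 0.7 m/s with no finger on it) (linear speed of mould above 0.7 m/s and contact force between the fingers and mould below 0.3 N).
It also fails if it takes over 72 s, if anything falls off the work surface, if the arm or the gripper's body presses on something with over 40 N, if the wrist force passes 120 N, or if a joint passes its speed limit or range.

## Robot

A 7-joint arm with a two-finger parallel gripper is mounted at the origin on a cart in front of the work surface, level with it; the furniture and walls round the work are solid. World frame = base frame: x ahead of the robot, y to its left, z up, the work surface at z = 0. Lengths are in m, angles in rad, forces in N, time in s.
With the tool pointing down it reaches from about 0.4 to 0.875 m from the base axis. Payload 19.3 kg.
Tool frame: the origin (TCP) lies at the very end of the fingers, on their centre line; the grasp point (between the pads) lies 19 mm behind it; z points along the fingers, y is the direction in which the jaws open and shut (so a half turn about z gives the same grasp; the last joint's range is limited). The gripper opens to 85 mm and grips with 20 to 120 N. Pads are 22 mm wide; open, the fingers measure 114 mm over their backs; the gripper's body (76 mm by 85 mm) begins 54 mm behind the grasp point. The pads swing forward as they close: fully open they stand 13 mm farther back than shut.
Start: joints at [1.27, 0.521, -0.036, 1.599, 0.021, 1.021, -0.113], TCP at [0.143, -0.608, 0.231] pointing down, gripper open.
Joint ranges: [-2.91, 2.91], [-0.3, 2.13], [-1.5, 1.42], [0.17, 2.43], [-1.26, 4.41], [0.16, 1.93], [-2.52, 2.52]. Speed limits (rad/s): [1.89, 1.89, 2.39, 2.39, 3.01, 3.01, 3.01].

## Interface

Orientations are given as [roll, pitch, yaw] about the fixed x, y, z axes, in that order (R = Rz(yaw) Ry(pitch) Rx(roll)).
In Python, from workcell import telemetry, imaging, ticket gives the robot as it stands.
- The arm moves only by the tool carry_out, never from a script. Its argument "series" is a list of rows, each a list of 7 numbers: the shift along the tool's x, y, z in m, then the turn, a rotation vector about the tool's x, y, z in rad, then the closure in counts, from 0 (fully open) to 255 (shut). In form: [[tx, ty, tz, ax, ay, az, jaw], ...]. A call has 1 to 10 rows; each row is the pose to reach, as a shift and turn from the pose commanded when the call began, along the tool's axes at that moment; what a row does not reach only later rows make up. A row lasts 1/8 s, in which the tool goes at most 62.5 mm and 10.7 degrees, less where a joint would pass 70% of its speed; a pose out of reach is approached as far as the arm can. A call with a gripper value outside its range is refused whole. The fingers move at their own pace and stop on an object; "force" is the grip in N (left out, the last holds). Time passes only in rows, so rows that repeat a pose let the fingers close. It gives the time, the measured TCP pose, the force and the opening at its end, in the units of the state.
- telemetry.observe(): the state, without advancing time (a new reading comes with each control period).
- imaging.grab_frame(name): name is "scene" or "top" or "wrist"; returns (picture, depth): 480x640x3 uint8, blue, green, red; 480x640 float32, m along the optical axis (not along the pixel's ray), 0 where there is no reading.
- imaging.camera_info(name): a dict with "mtx" (3x3 intrinsics, pixels), "extrinsics" (4x4, takes a point from camera to world coordinates); the wrist camera has in their place "hand_eye" (4x4, takes a point from camera to tool coordinates, whose origin is the TCP and whose axes are the flange's). Camera axes: x right, y down, z forward; pixel columns grow to the right and rows downward; lengths in m; the calibration is good to about 2 mm. The wrist camera is an equidistant fisheye: a pixel r from the principal point sees the ray r / f radians off the axis. A picture is of the moment at which its call begins: read the wrist's pose just before it. camera_info takes no time and is no camera call.
- ticket.job_done(): hands the job in, once; it reports no verdict.
The state is a dict: "clock": time; "qpos": joint angles; "qd": joint speeds; "joint_efforts": joint torques, N m; "position": TCP position; "tool_rot": TCP orientation; "force": force on the tool from outside, world axes, zero at the start; "moment": the same for the moment, N m; "grip_width": finger opening in m.
Only numpy, scipy, OpenCV 4.12 (cv2) and the standard library are available. Lean on these libraries where they do the work, as an engineer would, in place of code of your own. Each camera call takes 0.05 s, during which the arm holds its last target.

## Working session

There is one attempt and no reset: what is moved stays moved. The work goes in short steps, Python scripts to look and compute and a tool call to move; the robot and the scene stay as the last step left them, time stands still between calls to the robot, and variables do not carry over. Pictures are saved under pics/ and viewed, and the job is handed in when it is done.

Besides the shell and the picture viewer there is one more tool, called after "Request:" as name(argument=value, ...), one argument or row to a line, values as JSON. carry_out: Moves the arm, as the interface text tells. Its arguments: {"type":"object","properties":{"series":{"type":"array"},"force":{"type":"number"}},"required":["series"]}

```bash
ls; mkdir -p pics
python3 - <<'E'
from workcell import telemetry, imaging
import cv2, numpy as np
s=telemetry.observe(); print(s)
for n in ("scene","top","wrist"):
    p,d=imaging.grab_frame(n); cv2.imwrite(f"pics/{n}0.png",p); np.save(f"pics/{n}0.npy",d)
    ci=imaging.camera_info(n); print(n,{k:(np.round(v,4).tolist() if not isinstance(v,str) else v) for k,v in ci.items()})
E
```

```text
pics
{'clock': 0.0, 'qpos': array([ 1.26979689,  0.52198294, -0.03633031,  1.59999022,  0.02120612,
        1.02109016, -0.11279895]), 'qd': array([-0.00038339, -0.0007559 ,  0.00166707,  0.00031359,  0.00066574,
       -0.0014531 ,  0.00084798]), 'joint_efforts': array([-2.52465243e-04, -9.27113986e+01,  1.97951987e+00, -3.69932556e+01,
        1.76763354e-02,  8.00456037e-03, -1.13923778e-05]), 'position': array([ 0.14286308, -0.60811927,  0.23075143]), 'tool_rot': array([-3.14051018e+00,  8.06507277e-05,  2.30795957e-01]), 'force': array([-0.65374784, -0.54270306,  0.62435581]), 'moment': array([ 0.01170955,  0.02239925, -0.02197025]), 'grip_width': 0.08494297820282107}
scene {'mtx': [[450.1344, 0.0, 314.2397], [0.0, 450.1344, 242.8414], [0.0, 0.0, 1.0]], 'extrinsics': [[-0.9063, -0.2498, 0.3409, 0.1683], [-0.4225, 0.5587, -0.7137, 0.7971], [-0.0122, -0.7908, -0.6119, 0.823], [0.0, 0.0, 0.0, 1.0]]}
top {'mtx': [[563.54, 0.0, 324.0646], [0.0, 563.54, 241.2838], [0.0, 0.0, 1.0]], 'extrinsics': [[-0.0028, -0.9981, 0.0618, 0.4694], [-0.9998, 0.0041, 0.0219, -0.0393], [-0.0222, -0.0617, -0.9978, 1.4956], [0.0, 0.0, 0.0, 1.0]]}
wrist {'mtx': [[371.6483, 0.0, 321.6246], [0.0, 371.6483, 242.719], [0.0, 0.0, 1.0]], 'hand_eye': [[-0.0003, -0.9627, -0.2706, 0.068], [1.0, -0.0002, -0.0004, -0.0], [0.0004, -0.2706, 0.9627, -0.1418], [0.0, 0.0, 0.0, 1.0]]}
```

View pics/scene0.png

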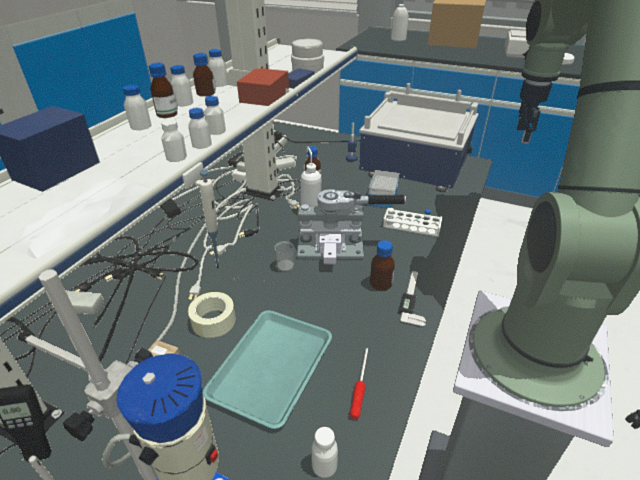

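View pics/top0.png

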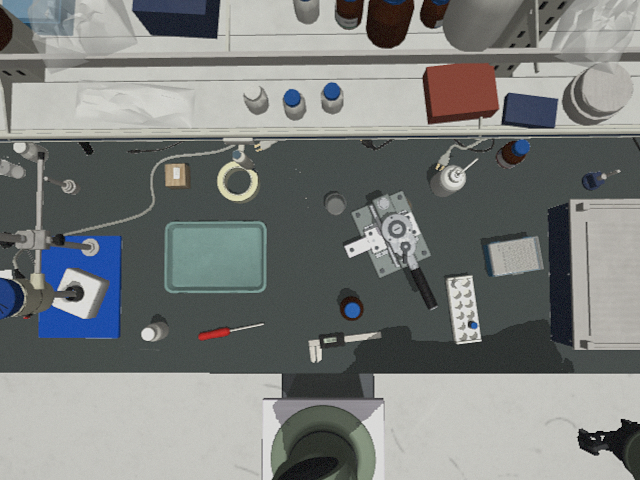

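View pics/wrist0.png

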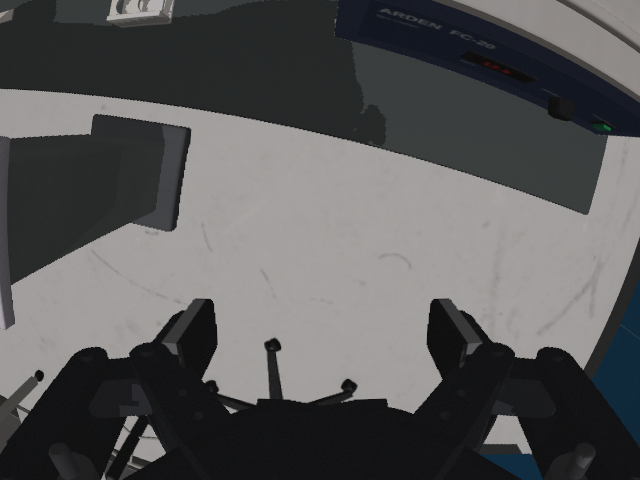

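```bash
cat > h.py <<'E'
import numpy as np, cv2
from workcell import telemetry, imaging
from scipy.spatial.transform import Rotation as R
def cam(n):
    c=imaging.camera_info(n); return np.array(c["mtx"]),np.array(c.get("extrinsics",c.get("hand_eye")))
def ray(n,u,v,z):
    K,E=cam(n); d=E[:3,:3]@np.array([(u-K[0,2])/K[0,0],(v-K[1,2])/K[1,1],1]); o=E[:3,3]
    return o+d*(z-o[2])/d[2]
def proj(n,P):
    K,E=cam(n); p=E[:3,:3].T@(np.asarray(P)-E[:3,3]); q=K@p; return q[:2]/q[2]
def cloud(n,d):
    K,E=cam(n); v,u=np.mgrid[:480,:640]
    P=np.stack([(u-K[0,2])/K[0,0]*d,(v-K[1,2])/K[1,1]*d,d],-1)
    return P@E[:3,:3].T+E[:3,3]
E
python3 - <<'E'
from h import *
p=cv2.imread("pics/top0.png"); d=np.load("pics/top0.npy")
c=p[170:350,320:500]; cv2.imwrite("pics/topc.png",cv2.resize(c,None,fx=4,fy=3.3,interpolation=cv2.INTER_CUBIC)[:600])
s=cv2.imread("pics/scene0.png")[140:310,260:450]
cv2.imwrite("pics/scc.png",cv2.resize(s,None,fx=4,fy=3.5,interpolation=cv2.INTER_CUBIC)[:600])
P=cloud("top",d)
for z in range(10):pass
for (u,v) in [(398,230),(424,290),(351,308),(335,203),(450,180),(216,257),(340,330),(380,240),(355,250)]:
    print((u,v),np.round(P[v,u],3))
E
```

```text
(398, 230) [ 0.577 -0.184  0.173]
(424, 290) [ 0.436 -0.244  0.168]
(351, 308) [ 0.393 -0.074  0.128]
(335, 203) [ 0.664 -0.036  0.004]
(450, 180) [ 0.7   -0.313  0.144]
(216, 257) [0.521 0.281 0.004]
(340, 330) [ 0.328 -0.048 -0.   ]
(380, 240) [ 0.561 -0.151  0.054]
(355, 250) [ 0.536 -0.087  0.05 ]
```

View pics/topc.png

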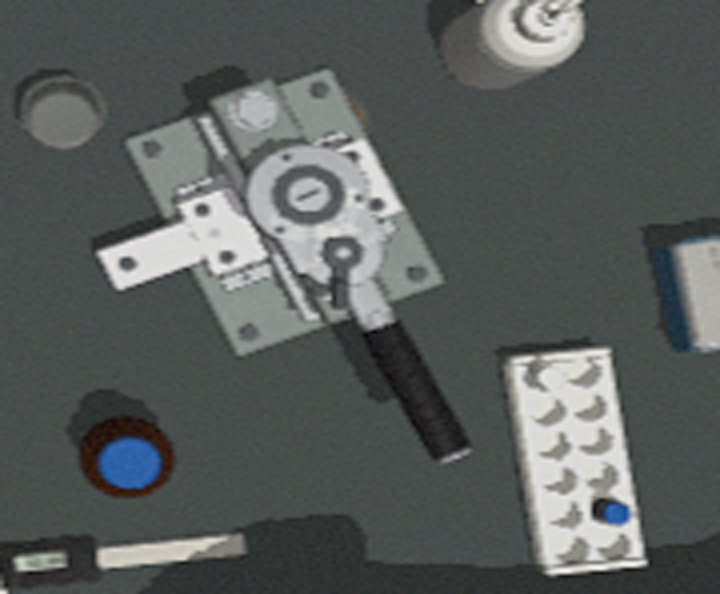

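View pics/scc.png

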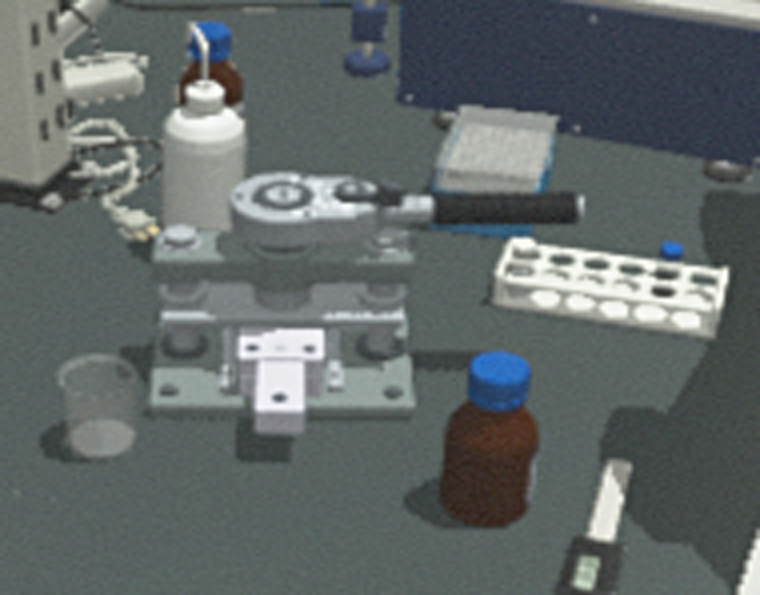

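Run:
```python
from h import *
f=lambda x,y,z: ray("top",320+x/4,170+y/3.3,z)
C=[f(*c,0.016)[:2] for c in [(125,140),(333,69),(443,283),(238,355)]]
print(np.round(C,3),np.round(np.mean(C,0),3),[round(float(np.linalg.norm(C[i]-C[(i+1)%4])),3) for i in range(4)])
e=lambda a,b:np.degrees(np.arctan2(*(np.array(b)-a)[::-1]))
print("py dirs (edges along y)",e(C[3],C[0]),e(C[2],C[1]),"x dirs",e(C[0],C[1]),e(C[3],C[2]))
ax=f(308,195,.167); he=f(455,457,.154)
print("axis",ax,"head end",he,np.linalg.norm((he-ax)[:2]),e(ax[:2],he[:2]))
l0=f(105,268,.054);l1=f(190,232,.054);print("lug",l0,f(127,263,.054))
print("lever pivot",f(343,252,.175),"tab",f(340,295,.186))
# fine via depth clouds
for n in("top","scene"):
    d=np.load(f"pics/{n}0.npy");p=cv2.imread(f"pics/{n}0.png");P=cloud(n,d);ok=d>0
    near=ok&(np.hypot(P[...,0]-.57,P[...,1]+.19)<.26)
    head=near&(P[...,2]>.140)&(P[...,2]<.172)&(P[...,0]>.5)&(np.hypot(P[...,0]-.575,P[...,1]+.184)<.08)
    grip=near&(P[...,2]>.135)&(P[...,2]<.172)&(p.max(2)<50)&(P[...,0]<.51)
    tab=near&(P[...,2]>.174)&(P[...,2]<.21)&(np.hypot(P[...,0]-.575,P[...,1]+.184)<.11)
    for nm,m in (("head",head),("grip",grip),("tab",tab)):
        q=P[m]; 
        if len(q)>3:
            print(n,nm,len(q),q.mean(0).round(4),q.min(0).round(3),q.max(0).round(3))
            if nm=="grip":
                (vx,vy,x0,y0)=cv2.fitLine(q[:,:2].astype(np.float32),cv2.DIST_HUBER,0,.01,.01).ravel();print(np.degrees(np.arctan2(vy,vx)),x0,y0)
    # bottles
    for nm,c in(("amber",(.39,-.075)),("beaker",(.66,-.036)),("wash",(.69,-.31)),("tray",(.52,.28))):
        m=ok&(np.hypot(P[...,0]-c[0],P[...,1]-c[1])<(.055 if nm!="tray" else .18))&(P[...,2]>.012);q=P[m]
        print(n,nm,len(q),np.median(q,0).round(3),q.min(0).round(3),q.max(0).round(3))
```

```text
[[ 0.637 -0.079]
 [ 0.693 -0.216]
 [ 0.522 -0.286]
 [ 0.465 -0.152]] [ 0.579 -0.183] [0.148, 0.185, 0.146, 0.186]
py dirs (edges along y) 22.993718299805153 22.158768350178217 x dirs -67.709042557091 -67.15125996906244
axis [ 0.57976728 -0.1822721   0.167     ] head end [ 0.39262578 -0.26808725  0.154     ] 0.20587904537446824 -155.36581973584506
lug [ 0.53297695 -0.0643185   0.054     ] [ 0.5368038  -0.07840091  0.054     ]
lever pivot [ 0.53846802 -0.20139304  0.175     ] tab [ 0.5076706  -0.19795712  0.186     ]
top head 1066 [ 0.5656 -0.1876  0.1661] [ 0.5   -0.227  0.144] [ 0.616 -0.145  0.172]
top grip 409 [ 0.4425 -0.2428  0.1641] [ 0.394 -0.272  0.15 ] [ 0.49  -0.214  0.172]
24.536695 0.4424626 -0.24283788
top tab 69 [ 0.5242 -0.1983  0.1808] [ 0.499 -0.212  0.174] [ 0.598 -0.179  0.191]
top amber 463 [ 0.391 -0.076  0.091] [ 0.36  -0.105  0.013] [ 0.418 -0.048  0.141]
top beaker 168 [ 0.665 -0.039  0.058] [ 0.629 -0.086  0.012] [ 0.681 -0.013  0.074]
top wash 840 [ 0.701 -0.313  0.134] [ 0.675 -0.353  0.012] [ 0.74  -0.289  0.211]
top tray 1644 [0.56  0.257 0.02 ] [0.382 0.145 0.012] [0.699 0.414 0.056]
scene head 696 [ 0.5627 -0.1746  0.162 ] [ 0.5   -0.224  0.141] [ 0.618 -0.139  0.172]
scene grip 94 [ 0.4404 -0.2324  0.1529] [ 0.4   -0.255  0.145] [ 0.483 -0.213  0.162]
24.480825 0.44039273 -0.2323647
scene tab 51 [ 0.5176 -0.194   0.1805] [ 0.501 -0.205  0.174] [ 0.551 -0.187  0.188]
scene amber 922 [ 0.385 -0.057  0.078] [ 0.36  -0.093  0.012] [ 0.42  -0.042  0.138]
scene beaker 472 [ 0.654 -0.029  0.045] [ 0.625 -0.089  0.012] [ 0.684 -0.007  0.069]
scene wash 735 [ 0.703 -0.299  0.109] [ 0.677 -0.346  0.028] [ 0.739 -0.282  0.209]
scene tray 2244 [0.603 0.257 0.02 ] [0.429 0.146 0.012] [0.7   0.417 0.052]
```

```bash
cat >> h.py <<'E'
AX=np.array([.579,-.183]); TH=np.radians(204.5)
def loc(s,t,th=TH):
    h=np.array([np.cos(th),np.sin(th)]); l=np.array([-h[1],h[0]]); return AX+s*h+t*l
def rel(x,y,z,yaw,nowpose=None):
    st=telemetry.observe(); p,r=(st["position"],st["tool_rot"]) if nowpose is None else nowpose
    R0=R.from_euler("xyz",r); R1=R.from_euler("xyz",[np.pi,0,yaw])
    return np.r_[R0.inv().apply(np.array([x,y,z])-p),(R0.inv()*R1).as_rotvec()].round(4)
E
python3 - <<'E'
from h import *
a=loc(.073,-.05);print(a)
print(rel(*a,.25,TH-np.pi))
E
```

```text
[ 0.49183817 -0.16777454]
[ 4.404e-01 -3.489e-01 -1.880e-02 -8.000e-04 -1.000e-04 -1.968e-01]
```

Request:
carry_out(
  series=[
    [0.044, -0.035, -0.002, 0, 0, -0.02, 255],
    [0.088, -0.07, -0.004, 0, 0, -0.04, 255],
    [0.132, -0.105, -0.006, 0, 0, -0.06, 255],
    [0.176, -0.14, -0.008, 0, 0, -0.08, 255],
    [0.22, -0.175, -0.01, 0, 0, -0.1, 255],
    [0.264, -0.21, -0.012, 0, 0, -0.12, 255],
    [0.308, -0.245, -0.014, 0, 0, -0.14, 255],
    [0.352, -0.28, -0.016, 0, 0, -0.16, 255],
    [0.396, -0.314, -0.018, 0, 0, -0.18, 255],
    [0.44, -0.349, -0.019, 0, 0, -0.197, 255],
  ],
)

```text
clock: 1.4
position: [0.4923, -0.1666, 0.2504]
tool_rot: [3.141, -0.0, 0.428]
force: [0.4, -0.8, 0.4]
grip_width: 0.0003
```

```bash
cat >> h.py <<'E'
def wproj(P,pose):
    K,E=cam("wrist"); Rt=R.from_euler("xyz",pose[1]); q=Rt.inv().apply(np.asarray(P)-pose[0]); c=E[:3,:3].T@(q-E[:3,3])
    a=np.arctan2(np.hypot(c[0],c[1]),c[2]); n=np.hypot(c[0],c[1])+1e-12
    return np.array([K[0,2]+K[0,0]*a*c[0]/n,K[1,2]+K[0,0]*a*c[1]/n])
def wray(u,v,z,pose):
    K,E=cam("wrist"); x,y=u-K[0,2],v-K[1,2]; r=np.hypot(x,y); a=r/K[0,0]
    d=np.array([np.sin(a)*x/r,np.sin(a)*y/r,np.cos(a)]); Rt=R.from_euler("xyz",pose[1])
    o=Rt.apply(E[:3,3])+pose[0]; d=Rt.apply(E[:3,:3]@d); return o+d*(z-o[2])/d[2]
E
python3 - <<'E'
from h import *
s=telemetry.observe();pose=(s["position"],s["tool_rot"]);print(pose,s["qpos"].round(2))
p,d=imaging.grab_frame("wrist");np.save("pics/pose1.npy",np.r_[pose]);cv2.imwrite("pics/w1.png",p)
for nm,P in(("axis",(*AX,.167)),("tab",(*(loc(.046,0)+.03*np.array([np.cos(TH-.45),np.sin(TH-.45)])),.186)),("end",(*loc(.206,0),.154)),("TCP",pose[0])): print(nm,wproj(P,pose).round(0))
E
```

```text
(array([ 0.49234913, -0.16658385,  0.25041922]), array([ 3.14137994e+00, -4.89644844e-05,  4.28132778e-01])) [ 0.43  0.34 -0.28  1.84  0.11  0.97 -1.04]
axis [406. 136.]
tab [386. 261.]
end [384. 401.]
TCP [322. 307.]
```

View pics/w1.png

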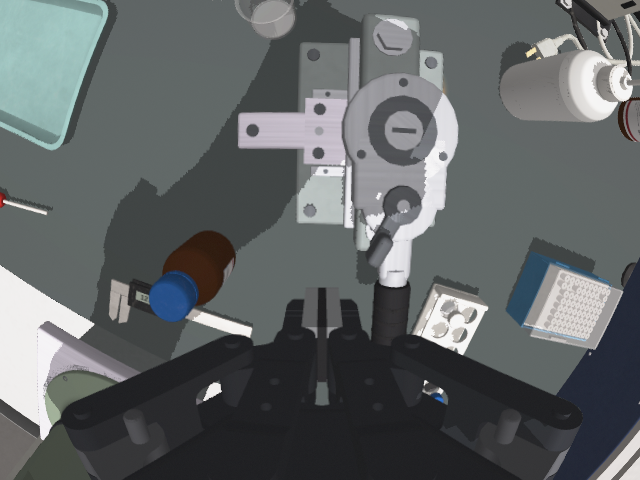

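Run:
```python
from h import *
P=np.load("pics/pose1.npy");pose=(P[0],P[1]) if P.ndim==2 else (P[:3],P[3:])
for nm,u,v,z in(("axis",403,130,.167),("pivot",403,206,.178),("tabtop",379,249,.186),("grip@",391,310,.154),("lug hole",251,130,.054),("lugend",238,130,.054),("amber cap",173,296,.133),("fingerL",305,300,.25),("fingerR",340,300,.25)):
    q=wray(u,v,z,pose); s=(q[:2]-AX); h=np.array([np.cos(TH),np.sin(TH)]); l=np.array([-h[1],h[0]]); print(nm,q.round(3),"s,t",(s@h).round(4),(s@l).round(4))
a=loc(.073,-.05); print(rel(*a,.175,TH-np.pi))
```

```text
axis [ 0.582 -0.18   0.167] s,t -0.0037 -0.0018
pivot [ 0.54  -0.198  0.178] s,t 0.0416 -0.0028
tabtop [ 0.512 -0.194  0.186] s,t 0.0658 -0.0176
grip@ [ 0.468 -0.232  0.154] s,t 0.1212 -0.0012
lug hole [ 0.538 -0.075  0.054] s,t -0.0071 -0.1152
lugend [ 0.533 -0.064  0.054] s,t -0.0076 -0.1273
amber cap [ 0.398 -0.078  0.133] s,t 0.1215 -0.1709
fingerL [ 0.492 -0.159  0.25 ] s,t 0.0689 -0.058
fingerR [ 0.498 -0.172  0.25 ] s,t 0.0689 -0.0434
[-0.0078  0.0054  0.0755 -0.0016 -0.0034  0.0082]
```

Request:
carry_out(
  series=[
    [-0.004, 0.004, 0.04, 0, 0, 0, 255],
    [-0.004, 0.004, 0.075, 0, 0, 0, 255],
    [-0.004, 0.004, 0.075, 0, 0, 0, 255],
    [-0.004, 0.014, 0.075, 0, 0, 0, 255],
    [-0.004, 0.022, 0.075, 0, 0, 0, 255],
    [-0.004, 0.028, 0.075, 0, 0, 0, 255],
    [-0.004, 0.034, 0.075, 0, 0, 0, 255],
    [-0.004, 0.039, 0.075, 0, 0, 0, 255],
    [-0.004, 0.044, 0.075, 0, 0, 0, 255],
    [-0.004, 0.048, 0.075, 0, 0, 0, 255],
  ],
)

```text
clock: 2.7
position: [0.5078, -0.2135, 0.1752]
tool_rot: [-3.141, 0.0, 0.428]
force: [-1.5, 3.4, 0.4]
grip_width: -0.0001
```

Run:
```python
from h import *
s=telemetry.observe();print(s["position"],s["force"])
p,d=imaging.grab_frame("wrist");cv2.imwrite("pics/w2.png",p)
```

```text
[ 0.50780052 -0.21351789  0.17521985] [-1.45103494  3.42003345  0.36910913]
```

View pics/w2.png

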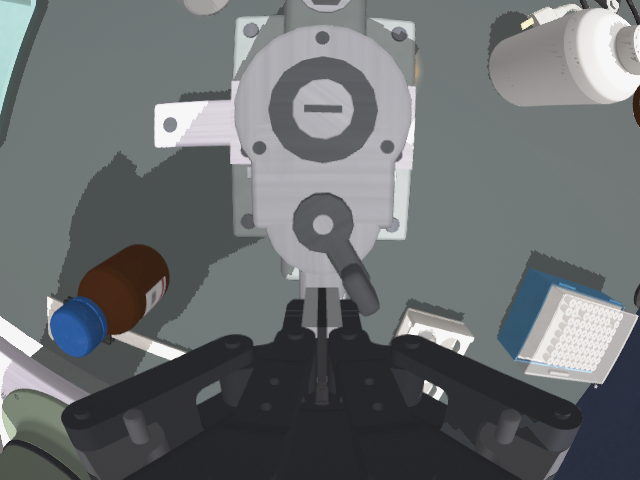

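Request:
carry_out(
  series=[
    [0, -0.015, 0, 0, 0, 0, 255],
    [0, -0.015, -0.05, 0, 0, 0, 200],
    [-0.04, 0, -0.07, 0, 0, 0, 100],
    [-0.079, 0.001, -0.06, 0, 0, 0, 90],
    [-0.079, 0.001, -0.03, 0, 0, 0, 90],
    [-0.079, 0.001, -0.03, 0, 0, 0, 90],
  ],
)

```text
clock: 3.5
position: [0.4352, -0.246, 0.2043]
tool_rot: [-3.14, 0.002, 0.428]
force: [-0.1, -0.4, 0.1]
grip_width: 0.0551
```

```bash
sed -i 's/AX=np.array(\[.579,-.183\])/AX=np.array([.580,-.182])/' h.py
python3 - <<'E'
from h import *
s=telemetry.observe();pose=(s["position"],s["tool_rot"]);print(s["position"],s["force"],s["grip_width"])
p,d=imaging.grab_frame("wrist");cv2.imwrite("pics/w3.png",p)
t,_=imaging.grab_frame("top");cv2.imwrite("pics/t3.png",t)
print(wproj((*AX,.167),pose), rel(*loc(.15,0),.136,TH-np.pi))
E
```

```text
[ 0.43522312 -0.24596663  0.20433342] [-0.11950615 -0.37604655  0.06534937] 0.05507775582731951
[326.00082949 -32.79611095] [ 0.007   0.0009  0.0699 -0.0001 -0.0003  0.0012]
```

View pics/w3.png

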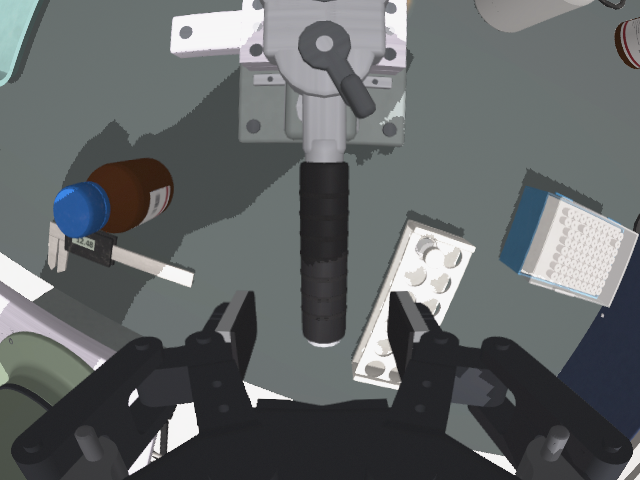

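Request:
carry_out(
  series=[
    [0.007, 0, 0.03, 0, 0, 0, 90],
    [0.007, 0, 0.055, 0, 0, 0, 90],
    [0.007, 0, 0.068, 0, 0, 0, 110],
    [0.007, 0, 0.068, 0, 0, 0, 150],
    [0.007, 0, 0.068, 0, 0, 0, 155],
  ],
)

```text
clock: 4.22
position: [0.4432, -0.2443, 0.1383]
tool_rot: [3.141, -0.001, 0.428]
force: [0.3, -0.6, 1.2]
grip_width: 0.033
```

```bash
cat > arc.py <<'E'
from h import *
import sys
# rows for an arc: handle angle from current to th1 in steps
th1=float(sys.argv[1]); step=float(sys.argv[2])
st=telemetry.observe(); p=st["position"]; th=np.degrees(st["tool_rot"][2])+180
d=p[:2]-AX; print("now",p.round(4),"yaw+180",th.round(2),"r,ang",np.hypot(*d).round(4),np.degrees(np.arctan2(d[1],d[0]))%360,"w",st["grip_width"],"F",st["force"].round(1),"M",st["moment"].round(2))
n=int(np.ceil(abs(th1-th)/step))
for i in range(1,n+1):
    a=np.radians(th+(th1-th)*i/n); r=rel(*loc(.15,0,a),.136,a-np.pi); print(np.round(r[[0,1,2,5]],3).tolist())
E
python3 arc.py 262 6
```

```text
now [ 0.4432 -0.2443  0.1383] yaw+180 204.51 r,ang 0.1504 204.4859927467296 w 0.03304503808934187 F [ 0.3 -0.6  1.2] M [-0.02 -0.03 -0.05]
[0.001, 0.015, 0.002, -0.1]
[0.003, 0.03, 0.002, -0.201]
[0.007, 0.044, 0.002, -0.301]
[0.012, 0.059, 0.002, -0.401]
[0.019, 0.072, 0.002, -0.502]
[0.027, 0.085, 0.002, -0.602]
[0.036, 0.097, 0.002, -0.702]
[0.046, 0.108, 0.002, -0.803]
[0.058, 0.118, 0.002, -0.903]
[0.07, 0.127, 0.002, -1.003]
```

Request:
carry_out(
  series=[
    [0.001, 0.015, 0, 0, 0, -0.1, 155],
    [0.003, 0.03, 0, 0, 0, -0.2, 155],
    [0.007, 0.044, 0, 0, 0, -0.3, 155],
    [0.012, 0.059, 0, 0, 0, -0.4, 155],
    [0.019, 0.072, 0, 0, 0, -0.5, 155],
    [0.027, 0.085, 0, 0, 0, -0.6, 155],
    [0.036, 0.097, 0, 0, 0, -0.7, 155],
    [0.046, 0.108, 0, 0, 0, -0.8, 155],
    [0.058, 0.118, 0, 0, 0, -0.9, 155],
    [0.07, 0.127, 0, 0, 0, -1.0, 155],
  ],
)

```text
clock: 5.48
position: [0.5582, -0.3314, 0.1381]
tool_rot: [-3.14, 0.001, 1.43]
force: [-8.7, 3.1, 3.7]
grip_width: 0.0338
```

```bash
python3 - <<'E'
from h import *
p,d=imaging.grab_frame("scene");cv2.imwrite("pics/s4.png",cv2.resize(p[140:310,260:450],None,fx=4,fy=3.5,interpolation=cv2.INTER_CUBIC)[:600])
p,d=imaging.grab_frame("wrist");cv2.imwrite("pics/w4.png",p)
E
python3 arc.py 168 7
```

```text
now [ 0.5595 -0.3313  0.138 ] yaw+180 261.88 r,ang 0.1507 262.17121887483347 w 0.03345604732101399 F [-1.2  0.4  0.1] M [-0.1   0.34  0.04]
[0.002, -0.018, 0.002, 0.117]
[0.005, -0.036, 0.002, 0.234]
[0.01, -0.052, 0.002, 0.351]
[0.017, -0.068, 0.002, 0.468]
[0.026, -0.084, 0.002, 0.585]
[0.036, -0.098, 0.002, 0.702]
[0.048, -0.11, 0.002, 0.819]
[0.062, -0.122, 0.002, 0.936]
[0.076, -0.131, 0.002, 1.053]
[0.092, -0.139, 0.002, 1.17]
[0.109, -0.145, 0.002, 1.287]
[0.126, -0.149, 0.002, 1.404]
[0.143, -0.151, 0.002, 1.521]
[0.161, -0.15, 0.002, 1.638]
```

View pics/s4.png

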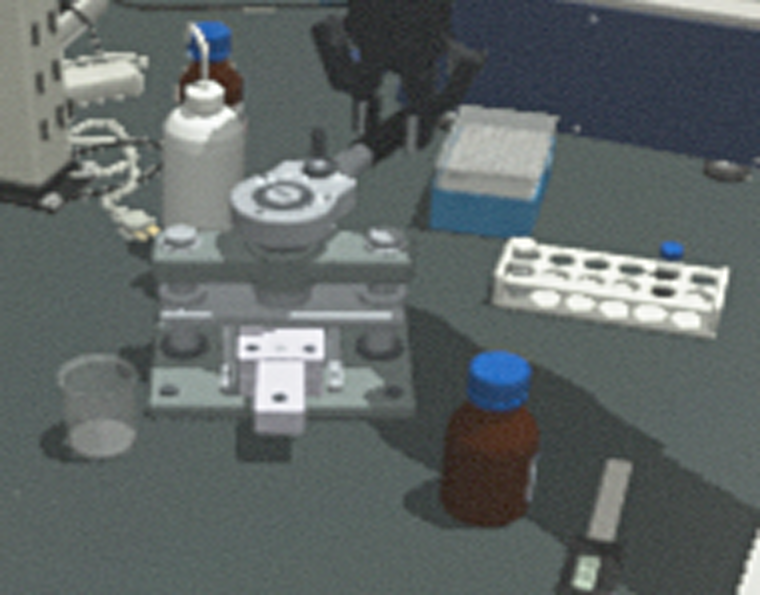

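View pics/w4.png

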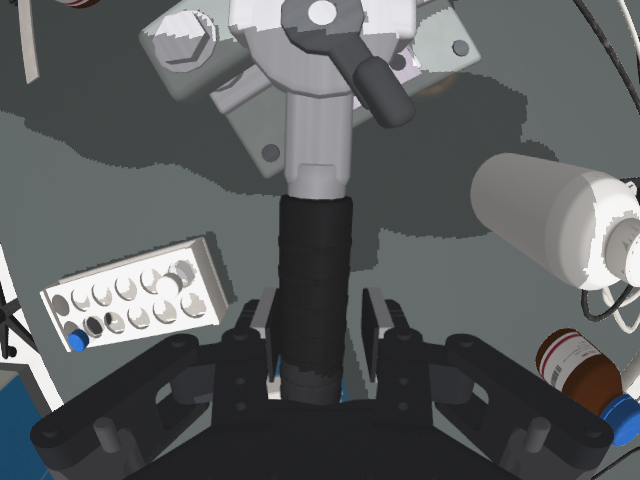

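Request:
carry_out(
  series=[
    [0.002, -0.018, 0, 0, 0, 0.117, 155],
    [0.005, -0.036, 0, 0, 0, 0.234, 155],
    [0.01, -0.052, 0, 0, 0, 0.351, 155],
    [0.017, -0.068, 0, 0, 0, 0.468, 155],
    [0.026, -0.084, 0, 0, 0, 0.585, 155],
    [0.036, -0.098, 0, 0, 0, 0.702, 155],
    [0.048, -0.11, 0, 0, 0, 0.819, 155],
    [0.062, -0.122, 0, 0, 0, 0.936, 155],
    [0.076, -0.131, 0, 0, 0, 1.053, 155],
    [0.092, -0.139, 0, 0, 0, 1.17, 155],
  ],
)

```text
clock: 6.82
position: [0.4346, -0.2201, 0.1383]
tool_rot: [3.14, -0.002, 0.25]
force: [2.1, -2.4, 1.3]
grip_width: 0.0335
```

```bash
python3 arc.py 168 7
```

```text
now [ 0.4346 -0.2201  0.1383] yaw+180 194.35 r,ang 0.1503 194.6646479135072 w 0.033547131974084224 F [ 2.1 -2.4  1.3] M [-0.54 -0.49  0.02]
[0.001, -0.018, 0.002, 0.115]
[0.004, -0.035, 0.002, 0.23]
[0.009, -0.052, 0.002, 0.345]
[0.016, -0.067, 0.002, 0.46]
```

Request:
carry_out(
  series=[
    [0.001, -0.018, 0, 0, 0, 0.115, 155],
    [0.004, -0.035, 0, 0, 0, 0.23, 155],
    [0.009, -0.052, 0, 0, 0, 0.345, 155],
    [0.016, -0.067, 0, 0, 0, 0.46, 155],
    [0.016, -0.067, 0, 0, 0, 0.46, 155],
  ],
)

```text
clock: 7.45
position: [0.4333, -0.1502, 0.138]
tool_rot: [-3.141, -0.002, -0.202]
force: [0.5, -0.4, -0.1]
grip_width: 0.0337
```

```bash
python3 arc.py 262 7
```

```text
now [ 0.4333 -0.1502  0.138 ] yaw+180 168.43 r,ang 0.1501 167.76669835063026 w 0.033670260754176895 F [ 0.5 -0.4 -0.1] M [ 0.01  0.01 -0.06]
[0.001, 0.019, 0.002, -0.117]
[0.004, 0.036, 0.002, -0.233]
[0.009, 0.053, 0.002, -0.35]
[0.016, 0.069, 0.002, -0.467]
[0.025, 0.084, 0.002, -0.583]
[0.035, 0.098, 0.002, -0.7]
[0.047, 0.111, 0.002, -0.816]
[0.061, 0.122, 0.002, -0.933]
[0.076, 0.132, 0.002, -1.05]
[0.091, 0.14, 0.002, -1.166]
[0.108, 0.146, 0.002, -1.283]
[0.125, 0.15, 0.002, -1.4]
[0.142, 0.152, 0.002, -1.516]
[0.16, 0.152, 0.002, -1.633]
```

Request:
carry_out(
  series=[
    [0.001, 0.019, 0, 0, 0, -0.117, 155],
    [0.004, 0.036, 0, 0, 0, -0.233, 155],
    [0.009, 0.053, 0, 0, 0, -0.35, 155],
    [0.016, 0.069, 0, 0, 0, -0.467, 155],
    [0.025, 0.084, 0, 0, 0, -0.583, 155],
    [0.035, 0.098, 0, 0, 0, -0.7, 155],
    [0.047, 0.111, 0, 0, 0, -0.816, 155],
    [0.061, 0.122, 0, 0, 0, -0.933, 155],
    [0.076, 0.132, 0, 0, 0, -1.05, 155],
    [0.091, 0.14, 0, 0, 0, -1.166, 155],
  ],
)

```text
clock: 8.7
position: [0.4935, -0.3065, 0.1375]
tool_rot: [-3.14, -0.001, 0.969]
force: [-4.4, 7.9, 1.5]
grip_width: 0.0335
```

```bash
python3 arc.py 262 7
```

```text
now [ 0.4935 -0.3065  0.1375] yaw+180 235.52 r,ang 0.1516 235.21370721688635 w 0.033496266070319906 F [-4.4  7.9  1.5] M [ 1.81  0.86 -0.19]
[0.003, 0.018, 0.002, -0.116]
[0.006, 0.035, 0.001, -0.231]
[0.01, 0.052, 0.001, -0.347]
[0.017, 0.068, 0.001, -0.462]
```

Request:
carry_out(
  series=[
    [0.003, 0.018, 0, 0, 0, -0.116, 155],
    [0.006, 0.035, 0, 0, 0, -0.231, 155],
    [0.01, 0.052, 0, 0, 0, -0.347, 155],
    [0.017, 0.068, 0, 0, 0, -0.462, 155],
    [0.017, 0.068, 0, 0, 0, -0.462, 155],
  ],
)

```text
clock: 9.32
position: [0.5593, -0.3323, 0.1372]
tool_rot: [3.141, -0.0, 1.426]
force: [-0.9, -0.5, -1.1]
grip_width: 0.0338
```

```bash
python3 - <<'E'
from h import *
p,d=imaging.grab_frame("scene");cv2.imwrite("pics/s5.png",cv2.resize(p[140:310,260:450],None,fx=4,fy=3.5,interpolation=cv2.INTER_CUBIC)[:600])
E
python3 arc.py 168 7
```

```text
now [ 0.559  -0.332   0.1373] yaw+180 261.57 r,ang 0.1515 262.0133160654011 w 0.03355660515955849 F [-1.1 -0.9  0. ] M [-0.1   0.28 -0.02]
[0.002, -0.019, 0.001, 0.117]
[0.006, -0.036, 0.001, 0.233]
[0.011, -0.053, 0.001, 0.35]
[0.018, -0.069, 0.001, 0.467]
[0.026, -0.084, 0.001, 0.583]
[0.037, -0.098, 0.001, 0.7]
[0.049, -0.11, 0.001, 0.816]
[0.062, -0.122, 0.001, 0.933]
[0.077, -0.131, 0.001, 1.05]
[0.092, -0.139, 0.001, 1.166]
[0.109, -0.145, 0.001, 1.283]
[0.126, -0.149, 0.001, 1.4]
[0.143, -0.151, 0.001, 1.516]
[0.161, -0.151, 0.001, 1.633]
```

View pics/s5.png

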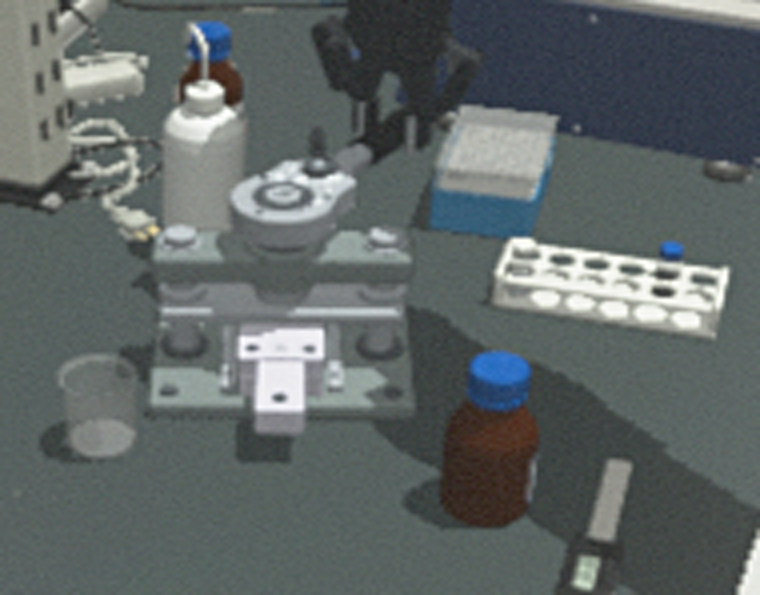

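Request:
carry_out(
  series=[
    [0.002, -0.019, 0, 0, 0, 0.117, 155],
    [0.006, -0.036, 0, 0, 0, 0.233, 155],
    [0.011, -0.053, 0, 0, 0, 0.35, 155],
    [0.018, -0.069, 0, 0, 0, 0.467, 155],
    [0.026, -0.084, 0, 0, 0, 0.583, 155],
    [0.037, -0.098, 0, 0, 0, 0.7, 155],
    [0.049, -0.11, 0, 0, 0, 0.816, 155],
    [0.062, -0.122, 0, 0, 0, 0.933, 155],
    [0.077, -0.131, 0, 0, 0, 1.05, 155],
    [0.092, -0.139, 0, 0, 0, 1.166, 155],
  ],
)

```text
clock: 10.62
position: [0.4347, -0.2204, 0.1379]
tool_rot: [3.14, -0.002, 0.253]
force: [3.1, -2.4, 0.3]
grip_width: 0.0335
```

```bash
python3 arc.py 168 7
```

```text
now [ 0.4347 -0.2204  0.1379] yaw+180 194.48 r,ang 0.1502 194.82060397635408 w 0.0334654896981292 F [ 3.1 -2.4  0.3] M [-0.48 -0.66  0.1 ]
[0.001, -0.018, 0.002, 0.116]
[0.004, -0.035, 0.002, 0.231]
[0.009, -0.052, 0.002, 0.347]
[0.016, -0.068, 0.002, 0.462]
```

Request:
carry_out(
  series=[
    [0.001, -0.018, 0, 0, 0, 0.116, 155],
    [0.004, -0.035, 0, 0, 0, 0.231, 155],
    [0.009, -0.052, 0, 0, 0, 0.347, 155],
    [0.016, -0.068, 0, 0, 0, 0.462, 155],
    [0.016, -0.068, 0, 0, 0, 0.462, 155],
  ],
)

```text
clock: 11.25
position: [0.4332, -0.1497, 0.1377]
tool_rot: [-3.141, -0.001, -0.202]
force: [-1.5, -0.5, -0.9]
grip_width: 0.0334
```

```bash
python3 arc.py 242 7.5
```

```text
now [ 0.4332 -0.1497  0.1377] yaw+180 168.44 r,ang 0.1503 167.5869078614675 w 0.033383142238810476 F [-1.5 -0.5 -0.9] M [-0.01 -0.03 -0.02]
[0.002, 0.021, 0.002, -0.128]
[0.005, 0.04, 0.002, -0.257]
[0.011, 0.059, 0.002, -0.385]
[0.02, 0.076, 0.002, -0.514]
[0.03, 0.092, 0.002, -0.642]
[0.043, 0.107, 0.002, -0.77]
[0.057, 0.12, 0.002, -0.899]
[0.073, 0.131, 0.002, -1.027]
[0.09, 0.14, 0.002, -1.156]
[0.108, 0.146, 0.002, -1.284]
```

Request:
carry_out(
  series=[
    [0.002, 0.021, 0, 0, 0, -0.128, 155],
    [0.005, 0.04, 0, 0, 0, -0.257, 155],
    [0.011, 0.059, 0, 0, 0, -0.385, 155],
    [0.02, 0.076, 0, 0, 0, -0.514, 155],
    [0.03, 0.092, 0, 0, 0, -0.642, 155],
    [0.043, 0.107, 0, 0, 0, -0.77, 155],
    [0.057, 0.12, 0, 0, 0, -0.899, 155],
    [0.073, 0.131, 0, 0, 0, -1.027, 155],
    [0.09, 0.14, 0, 0, 0, -1.156, 155],
    [0.108, 0.146, 0, 0, 0, -1.284, 155],
  ],
)

```text
clock: 12.5
position: [0.5085, -0.3159, 0.1372]
tool_rot: [-3.14, -0.0, 1.087]
force: [-6.0, 6.9, 4.2]
grip_width: 0.0335
```

Run:
```python
from h import *
s=telemetry.observe();print(s["position"],s["force"])
p,d=imaging.grab_frame("scene");cv2.imwrite("pics/s6.png",p);np.save("pics/s6.npy",d);p0=cv2.imread("pics/scene0.png")
cv2.imwrite("pics/s6c.png",np.vstack([cv2.resize(q[185:262,290:375],None,fx=8,fy=3.8,interpolation=cv2.INTER_CUBIC) for q in(p0,p)])[:600])
```

```text
[ 0.50846141 -0.31590174  0.13720239] [-6.0167382   6.8832007   4.17317381]
```

View pics/s6c.png

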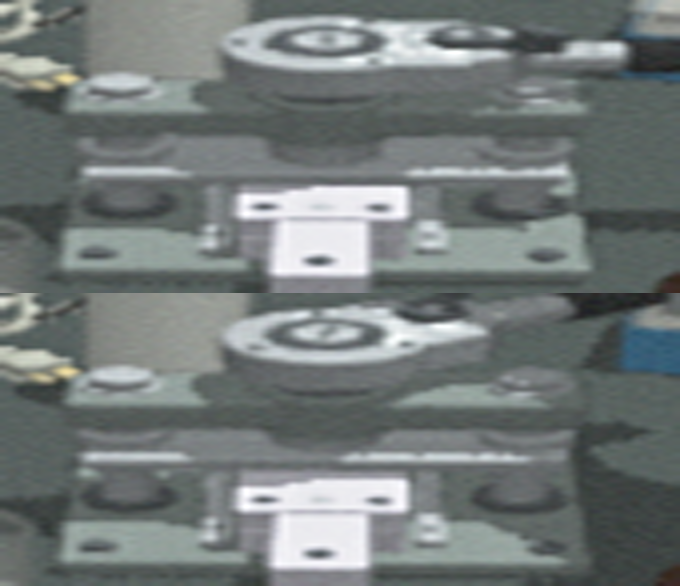

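Run:
```python
from h import *
a=cv2.imread("pics/scene0.png",0).astype(float);b=cv2.imread("pics/s6.png",0).astype(float)
for sl in((302,312),(342,360)):
    for q in(a,b):
        pr=q[222:236,sl[0]:sl[1]].mean(1); i=pr.argmax(); w=pr[i-1:i+2]; w=w-w.min(); off=0.5*(pr[i-1]-pr[i+1])/(pr[i-1]-2*pr[i]+pr[i+1]); print(sl,222+i+off,pr.round(0))
# expected shift per mm: platen front top edge
ex=np.array([.384,-.923]);C=np.array([*AX,0]);
pf=C[:2]-.028*ex
for dz in(0,.004,.006,.008): print(dz,proj("scene",(*pf,.08+dz)))
t,_=imaging.grab_frame("top"); t0=cv2.imread("pics/top0.png")
cv2.imwrite("pics/slot.png",np.hstack([cv2.resize(q[210:250,378:418],None,fx=10,fy=10,interpolation=cv2.INTER_CUBIC) for q in(t0,t)]))
```

```text
(302, 312) 229.62152777777777 [108. 111. 118. 121. 111. 108. 126. 187. 194. 144. 108.  98.  98.  98.]
(302, 312) 227.56679035250463 [119. 120. 112. 108. 126. 188. 192. 142. 107. 103. 109. 106. 100.  99.]
(342, 360) 229.92318244170096 [116. 117. 119. 125. 119. 116. 124. 168. 202. 155. 108. 107. 110. 107.]
(342, 360) 227.8925 [120. 125. 118. 115. 123. 159. 186. 145. 107. 104. 104. 104. 106. 103.]
0 [331.36115026 226.86004273]
0.004 [331.37692695 225.7073339 ]
0.006 [331.38483814 225.12931058]
0.008 [331.39276461 224.55017035]
```

View pics/slot.png

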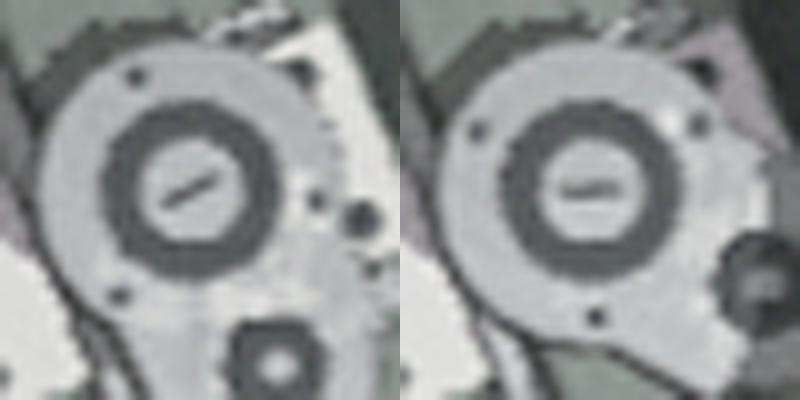

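```bash
cat > m.py <<'E'
from h import *
import sys
a=[float(x) for x in sys.argv[1:]]
print(rel(*a))
E
python3 m.py .544 -.095 .25 1.967
```

```text
[ 2.119e-01 -7.300e-02 -1.129e-01  3.000e-04 -4.000e-04 -8.825e-01]
```

Request:
carry_out(
  series=[
    [0, 0, 0, 0, 0, 0, 110],
    [0, 0, 0, 0, 0, 0, 80],
    [0, 0, -0.03, 0, 0, 0, 60],
    [0, 0, -0.08, 0, 0, 0, 40],
    [0.02, -0.007, -0.113, 0, 0, -0.1, 40],
    [0.06, -0.02, -0.113, 0, 0, -0.25, 40],
    [0.1, -0.035, -0.113, 0, 0, -0.42, 40],
    [0.14, -0.05, -0.113, 0, 0, -0.58, 40],
    [0.18, -0.062, -0.113, 0, 0, -0.74, 40],
    [0.212, -0.073, -0.113, 0, 0, -0.883, 40],
  ],
)

```text
clock: 13.85
position: [0.5448, -0.0918, 0.2506]
tool_rot: [3.141, 0.001, 1.97]
force: [0.3, -0.9, -0.1]
grip_width: 0.072
```

Run:
```python
from h import *
s=telemetry.observe();pose=(s["position"],s["tool_rot"]);print(pose,s["grip_width"],s["qpos"].round(2))
p,d=imaging.grab_frame("wrist");cv2.imwrite("pics/w7.png",p);np.save("pics/pose7.npy",np.array(pose))
t,_=imaging.grab_frame("top");cv2.imwrite("pics/t7.png",t)
u=np.array([-.384,.923])
for r in(.127,.1,.094): print(r,wproj((*(AX+r*u),.054),pose).round(0))
```

```text
(array([ 0.54483252, -0.09177454,  0.25061323]), array([3.14104216e+00, 6.25601967e-04, 1.96994186e+00])) 0.0719962718980864 [ 0.57  0.46 -0.7   1.75  0.33  1.06  0.15]
0.127 [320. 183.]
0.1 [320. 212.]
0.094 [320. 218.]
```

View pics/w7.png

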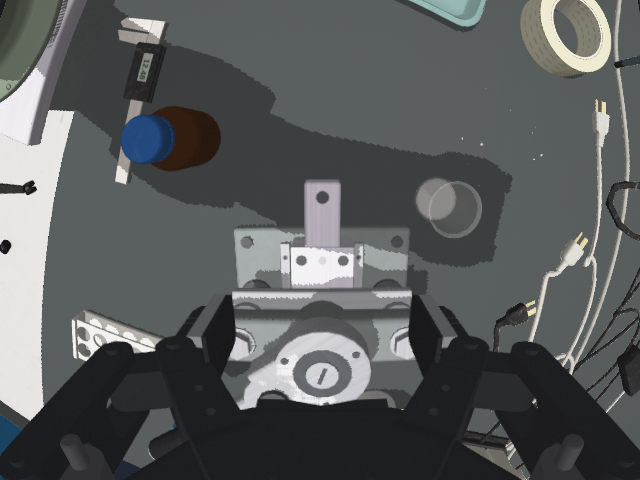

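View pics/t7.png

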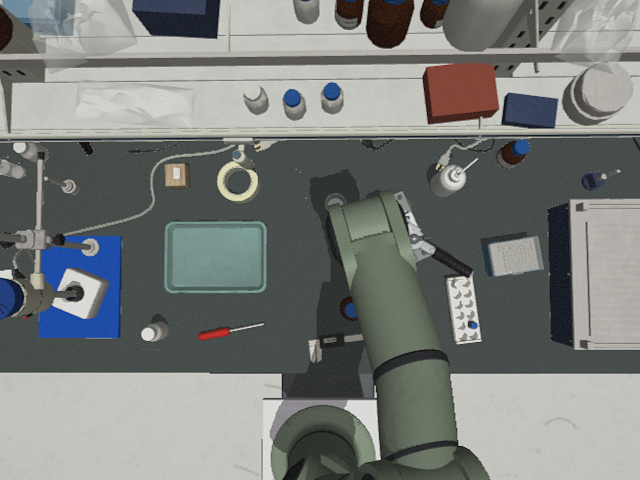

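```bash
python3 m.py .5435 -.095 .023 1.967
```

```text
[-0.0045 -0.0039  0.2277  0.0014 -0.0006  0.0059]
```

Request:
carry_out(
  series=[
    [0, 0, 0.05, 0, 0, 0, 40],
    [0, 0, 0.1, 0, 0, 0, 40],
    [0, 0, 0.13, 0, 0, 0, 40],
    [0, 0, 0.13, 0, 0, 0, 40],
  ],
)

```text
clock: 14.45
position: [0.5436, -0.0938, 0.1189]
tool_rot: [-3.139, -0.001, 1.964]
force: [-0.6, -0.8, 0.1]
grip_width: 0.0718
```

```bash
python3 - <<'E'
from h import *
s=telemetry.observe();pose=(s["position"],s["tool_rot"]);print(pose)
p,d=imaging.grab_frame("wrist");cv2.imwrite("pics/w8.png",p)
u=np.array([-.384,.923])
for r in(.127,.1,.094): print(r,wproj((*(AX+r*u),.054),pose).round(0))
E
python3 m.py .5439 -.0952 .023 1.967
```

```text
(array([ 0.5436168 , -0.09376609,  0.11894044]), array([-3.13881253e+00, -1.45172802e-03,  1.96351723e+00]))
0.127 [322. 207.]
0.1 [322. 253.]
0.094 [322. 263.]
[-0.0011 -0.0012  0.0975 -0.0006 -0.0003 -0.0033]
```

View pics/w8.png

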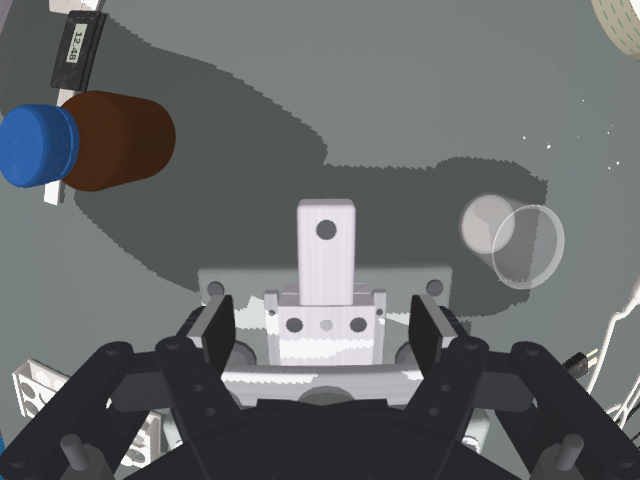

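Request:
carry_out(
  series=[
    [0.004, 0.002, 0.04, 0, 0, 0, 40],
    [0.004, 0.002, 0.075, 0, 0, 0, 40],
    [0.004, 0.002, 0.095, 0, 0, 0, 40],
    [0.004, 0.002, 0.095, 0, 0, 0, 40],
  ],
)

```text
clock: 15.0
position: [0.5453, -0.0891, 0.0255]
tool_rot: [-3.141, -0.0, 1.964]
force: [-1.0, 0.1, 0.7]
grip_width: 0.0719
```

Run:
```python
from h import *
s=telemetry.observe();pose=(s["position"],s["tool_rot"]);print(pose,s["force"])
p,d=imaging.grab_frame("wrist");cv2.imwrite("pics/w9.png",p)
```

```text
(array([ 0.54530966, -0.08914877,  0.02550567]), array([-3.14128893e+00, -3.05279118e-06,  1.96437899e+00])) [-1.01800466  0.123106    0.74317799]
```

View pics/w9.png

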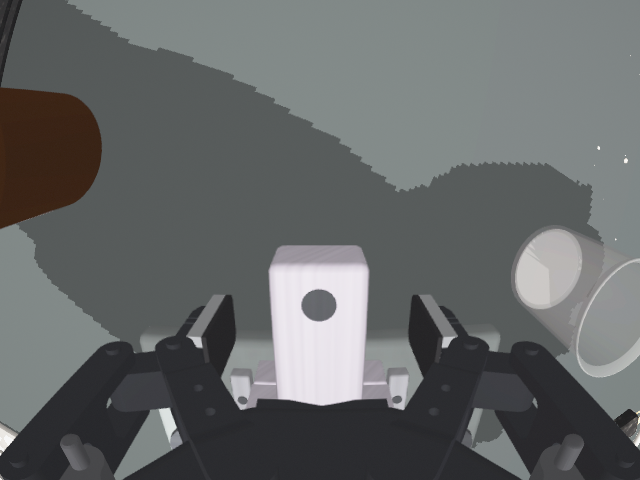

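Request:
carry_out(
  series=[
    [0, 0, 0, 0, 0, 0, 120],
    [0, 0, 0, 0, 0, 0, 180],
    [0, 0, 0, 0, 0, 0, 255],
    [0, 0, 0, 0, 0, 0, 255],
    [0, 0, 0, 0, 0, 0, 255],
    [0, 0, 0, 0, 0, 0, 255],
  ],
  force=115,
)

```text
clock: 15.8
position: [0.5457, -0.0892, 0.0264]
tool_rot: [3.141, 0.001, 1.964]
force: [-4.0, 0.2, 14.7]
grip_width: 0.0323
```

Request:
carry_out(
  series=[
    [0, 0, -0.001, 0, 0, 0, 255],
    [0.006, 0, -0.001, 0, 0, 0, 255],
    [0.014, 0, -0.001, 0, 0, 0, 255],
    [0.022, 0, -0.001, 0, 0, 0, 255],
  ],
)

```text
clock: 16.3
position: [0.5368, -0.0683, 0.0265]
tool_rot: [3.141, 0.0, 1.965]
force: [2.0, -3.7, 5.1]
grip_width: 0.0323
```

Request:
carry_out(
  series=[
    [0.012, 0, 0, 0, 0, 0, 255],
    [0.026, 0, 0, 0, 0, 0, 255],
    [0.04, 0, 0, 0, 0, 0, 255],
    [0.054, 0, -0.001, 0, 0, 0, 255],
    [0.068, 0, -0.001, 0, 0, 0, 255],
    [0.082, 0, -0.001, 0, 0, 0, 255],
    [0.096, 0, -0.002, 0, 0, 0, 255],
    [0.11, 0, -0.003, 0, 0, 0, 255],
    [0.122, 0, -0.004, 0, 0, 0, 255],
    [0.132, 0, -0.006, 0, 0, 0, 255],
  ],
)

```text
clock: 17.55
position: [0.4858, 0.0539, 0.0324]
tool_rot: [-3.142, -0.0, 1.965]
force: [-0.5, -0.5, -2.7]
grip_width: 0.0322
```

Run:
```python
from h import *
s=telemetry.observe();pose=(s["position"],s["tool_rot"]);print(pose,s["force"],s["moment"],s["grip_width"])
p,d=imaging.grab_frame("scene");cv2.imwrite("pics/s10.png",p)
```

```text
(array([0.48577098, 0.0539029 , 0.03237007]), array([-3.14152419e+00, -9.49429713e-05,  1.96491582e+00])) [-0.470305   -0.53811819 -2.68973397] [0.20371065 0.11586304 0.0233724 ] 0.03221163455487666
```

View pics/s10.png

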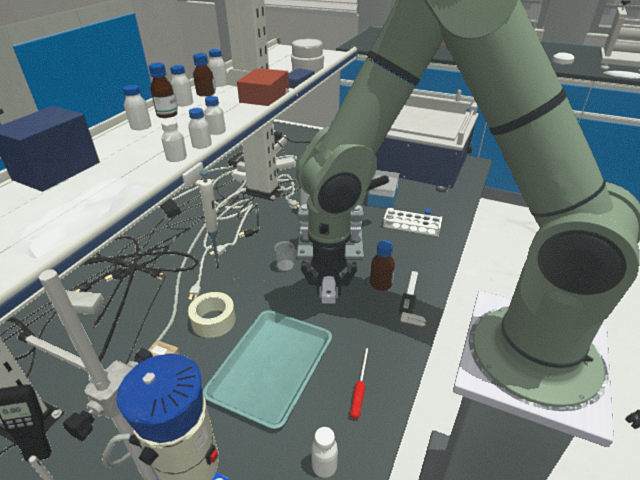

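Run:
```python
from h import *
p=cv2.imread("pics/top0.png");hsv=cv2.cvtColor(p,cv2.COLOR_BGR2HSV)
m=cv2.inRange(hsv,(75,40,60),(100,160,255));m[:200]=0;m[310:]=0;m[:,:140]=0;m[:,290:]=0
c=max(cv2.findContours(m,cv2.RETR_EXTERNAL,cv2.CHAIN_APPROX_NONE)[0],key=cv2.contourArea)
r=cv2.minAreaRect(c);b=cv2.boxPoints(r);W=np.array([ray("top",*q,.02)[:2] for q in b]);print(r,W.round(3),W.mean(0).round(4),[np.linalg.norm(W[i]-W[i-1]).round(3) for i in range(4)])
print([np.degrees(np.arctan2(*(W[i]-W[i-1])[::-1])).round(1) for i in range(4)])
```

```text
((214.98036193847656, 256.33551025390625), (72.35969543457031, 102.67526245117188), 89.32596588134766) [[0.617 0.419]
 [0.619 0.146]
 [0.429 0.143]
 [0.426 0.414]] [0.5227 0.2806] [np.float64(0.191), np.float64(0.272), np.float64(0.19), np.float64(0.27)]
[np.float64(1.5), np.float64(-89.6), np.float64(-179.1), np.float64(90.5)]
```

Request:
carry_out(
  series=[
    [0, 0, -0.01, 0, 0, 0, 255],
    [0, 0, -0.03, 0, 0, 0, 255],
    [0, 0, -0.06, 0, 0, 0, 255],
    [0, 0, -0.09, 0, 0, 0, 255],
    [0, 0, -0.1, 0, 0, 0, 255],
    [0, 0, -0.1, 0, 0, 0, 255],
  ],
)

```text
clock: 18.35
position: [0.4863, 0.0526, 0.1325]
tool_rot: [3.141, 0.001, 1.964]
force: [0.4, -0.1, -2.9]
grip_width: 0.0322
```

Run:
```python
from h import *
s=telemetry.observe();pose=(s["position"],s["tool_rot"]);print(pose,s["force"],s["moment"],s["grip_width"])
p,d=imaging.grab_frame("scene");cv2.imwrite("pics/s11.png",cv2.resize(p[160:320,240:440],None,fx=4,fy=3.7,interpolation=cv2.INTER_CUBIC)[:600])
```

```text
(array([0.48632557, 0.05264426, 0.13247946]), array([3.14089644e+00, 5.17634372e-04, 1.96390462e+00])) [ 0.43553258 -0.13830494 -2.92266606] [ 0.22652745  0.10212931 -0.0515975 ] 0.03220499692160682
```

View pics/s11.png

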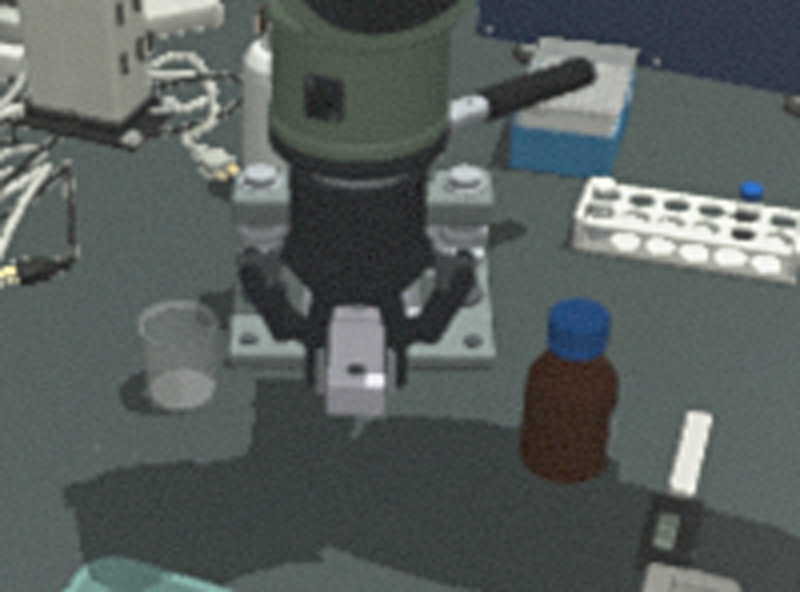

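```bash
python3 m.py .523 .359 .10 1.571; python3 m.py .505 .2 .12 1.77
```

```text
[ 2.687e-01  1.516e-01  3.170e-02 -4.000e-04  1.000e-04  3.931e-01]
[ 1.287e-01  7.410e-02  1.180e-02 -4.000e-04  1.000e-04  1.941e-01]
```

Request:
carry_out(
  series=[
    [0.015, 0.008, 0, 0, 0, 0.02, 255],
    [0.045, 0.025, 0, 0, 0, 0.065, 255],
    [0.075, 0.042, 0, 0, 0, 0.11, 255],
    [0.105, 0.06, 0, 0, 0, 0.155, 255],
    [0.135, 0.077, 0, 0, 0, 0.2, 255],
    [0.165, 0.094, 0, 0, 0, 0.245, 255],
    [0.195, 0.111, 0.01, 0, 0, 0.29, 255],
    [0.225, 0.128, 0.02, 0, 0, 0.335, 255],
    [0.255, 0.145, 0.03, 0, 0, 0.38, 255],
    [0.269, 0.152, 0.032, 0, 0, 0.393, 255],
  ],
)

```text
clock: 19.65
position: [0.522, 0.3614, 0.0981]
tool_rot: [-3.139, 0.001, 1.573]
force: [-0.7, -0.8, -4.0]
grip_width: 0.0325
```

```bash
python3 - <<'E'
from h import *
s=telemetry.observe();pose=(s["position"],s["tool_rot"]);print(pose,s["force"],s["moment"],s["grip_width"])
p,d=imaging.grab_frame("scene");cv2.imwrite("pics/s12.png",cv2.resize(p[220:440,160:400],None,fx=3.2,fy=2.7,interpolation=cv2.INTER_CUBIC)[:600])
E
python3 m.py .523 .359 .02 1.571
```

```text
(array([0.52199877, 0.36140708, 0.09808801]), array([-3.13936476e+00,  1.08073348e-03,  1.57303552e+00])) [-0.65934963 -0.77609942 -4.01151487] [ 0.25231729  0.04779603 -0.02596961] 0.03245770277299065
[-0.0038  0.0013  0.0785 -0.0021 -0.0001  0.0025]
```

View pics/s12.png

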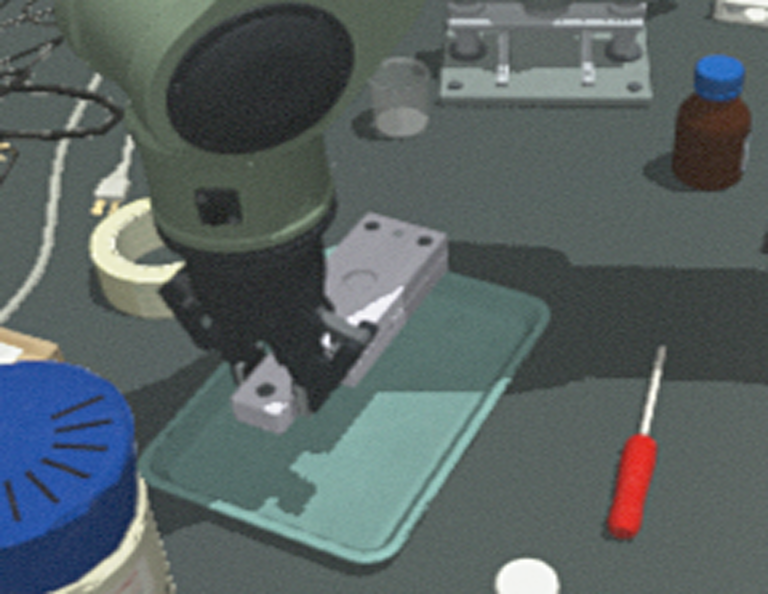

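Request:
carry_out(
  series=[
    [-0.002, 0.001, 0.015, 0, 0, 0, 255],
    [-0.002, 0.001, 0.03, 0, 0, 0, 255],
    [-0.002, 0.001, 0.045, 0, 0, 0, 255],
    [-0.002, 0.001, 0.058, 0, 0, 0, 255],
    [-0.002, 0.001, 0.068, 0, 0, 0, 255],
    [-0.002, 0.001, 0.074, 0, 0, 0, 255],
    [-0.002, 0.001, 0.078, 0, 0, 0, 255],
    [-0.002, 0.001, 0.078, 0, 0, 0, 255],
  ],
)

```text
clock: 20.7
position: [0.5242, 0.3579, 0.0223]
tool_rot: [-3.142, 0.0, 1.572]
force: [0.3, -1.0, -3.5]
grip_width: 0.0319
```

Request:
carry_out(
  series=[
    [0, 0, 0.002, 0, 0, 0, 255],
    [0, 0, 0.004, 0, 0, 0, 255],
    [0, 0, 0.006, 0, 0, 0, 255],
    [0, 0, 0.006, 0, 0, 0, 255],
  ],
)

```text
clock: 21.2
position: [0.5241, 0.3578, 0.0162]
tool_rot: [-3.141, 0.0, 1.572]
force: [0.1, 0.0, -3.3]
grip_width: 0.0322
```

Request:
carry_out(
  series=[
    [0, 0, 0.001, 0, 0, 0, 255],
    [0, 0, 0.002, 0, 0, 0, 255],
    [0, 0, 0.002, 0, 0, 0, 255],
  ],
)

```text
clock: 21.58
position: [0.5242, 0.3581, 0.0144]
tool_rot: [3.141, -0.0, 1.572]
force: [-1.1, 1.5, 0.7]
grip_width: 0.0322
```

Request:
carry_out(
  series=[
    [0, 0, 0.0005, 0, 0, 0, 255],
    [0, 0, 0.001, 0, 0, 0, 255],
    [0, 0, 0.001, 0, 0, 0, 255],
  ],
)

```text
clock: 21.95
position: [0.5243, 0.3583, 0.0137]
tool_rot: [3.141, -0.0, 1.572]
force: [-1.3, 2.9, 5.7]
grip_width: 0.0324
```

Run:
```python
from h import *
p,d=imaging.grab_frame("scene");cv2.imwrite("pics/s13.png",cv2.resize(p[220:440,160:400],None,fx=3.2,fy=2.7,interpolation=cv2.INTER_CUBIC)[:600])
```

```text
(no output)
```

View pics/s13.png

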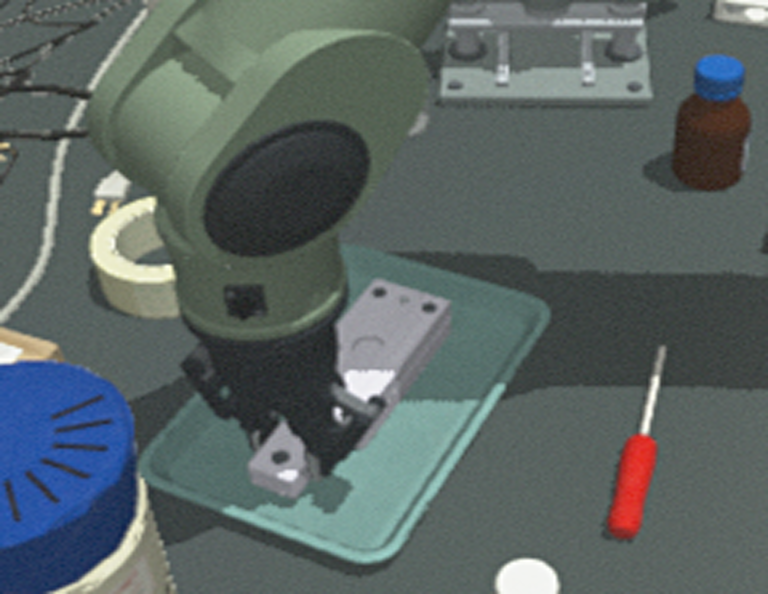

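Request:
carry_out(
  series=[
    [0, 0, 0, 0, 0, 0, 150],
    [0, 0, 0, 0, 0, 0, 110],
    [0, 0, 0, 0, 0, 0, 80],
    [0, 0, 0, 0, 0, 0, 80],
    [0, 0, -0.02, 0, 0, 0, 80],
    [0, 0, -0.06, 0, 0, 0, 80],
    [0, 0, -0.11, 0, 0, 0, 80],
    [0, 0, -0.16, 0, 0, 0, 80],
    [0, 0, -0.19, 0, 0, 0, 80],
    [0, 0, -0.19, 0, 0, 0, 80],
  ],
  force=40,
)

```text
clock: 23.25
position: [0.5249, 0.3586, 0.2071]
tool_rot: [3.138, -0.003, 1.572]
force: [-0.3, -0.7, -0.5]
grip_width: 0.0583
```

Request:
carry_out(
  series=[
    [-0.03, 0, -0.02, 0, 0, 0, 80],
    [-0.08, -0.04, -0.04, 0, 0, 0, 80],
    [-0.13, -0.1, -0.06, 0, 0, 0, 80],
    [-0.18, -0.13, -0.08, 0, 0, 0, 80],
    [-0.22, -0.13, -0.1, 0, 0, 0, 80],
    [-0.22, -0.13, -0.1, 0, 0, 0, 80],
  ],
)

```text
clock: 24.0
position: [0.3942, 0.1344, 0.3049]
tool_rot: [3.139, 0.002, 1.567]
force: [-0.5, 1.4, 0.2]
grip_width: 0.0585
```

Run:
```python
from h import *
s=telemetry.observe();print(s["clock"],s["position"],s["force"],s["grip_width"])
p,d=imaging.grab_frame("scene");cv2.imwrite("pics/s14.png",p)
t,dt=imaging.grab_frame("top");cv2.imwrite("pics/t14.png",t);np.save("pics/t14.npy",dt)
P=cloud("top",dt);m=(np.abs(P[...,0]-.523)<.06)&(np.abs(P[...,1]-.30)<.13)&(P[...,2]>.03)&(P[...,2]<.06);q=P[m]
print(len(q),q.min(0).round(3),q.max(0).round(3))
A=np.c_[q[:,:2],np.ones(len(q))];b=q[:,1]<.31
print(np.median(q[b],0),np.linalg.lstsq(A[b],q[b,2],rcond=None)[0])
```

```text
24.0 [0.39419939 0.13438453 0.30494327] [-0.48591503  1.36144617  0.19366643] 0.0585119153701934
1466 [0.476 0.192 0.03 ] [0.551 0.406 0.053]
[0.52224576 0.25049037 0.04327294] [ 0.00147613 -0.00918851  0.04449851]
```

View pics/s14.png

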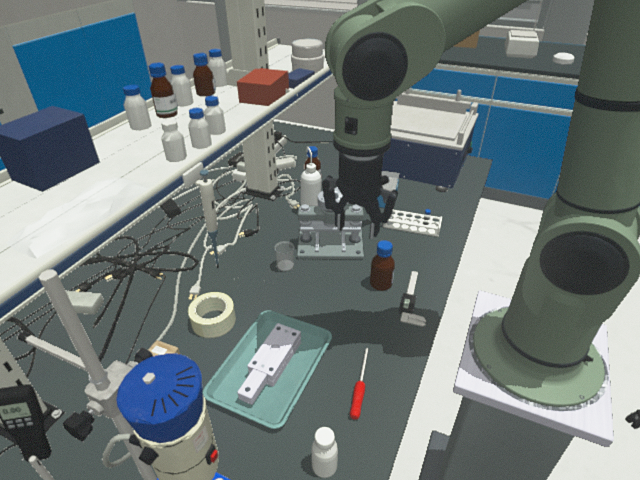

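View pics/t14.png

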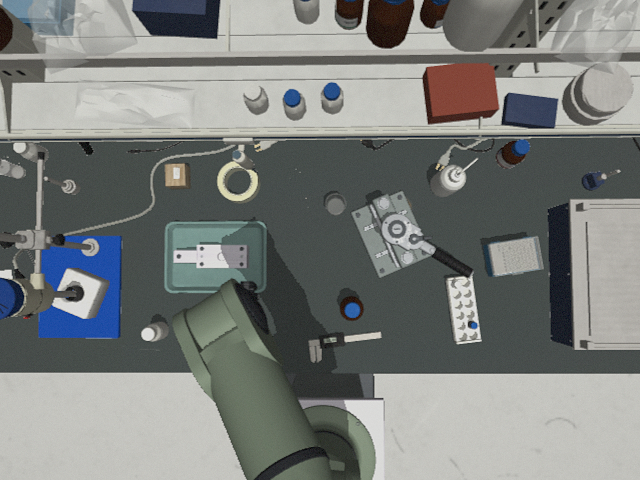

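Run:
```python
import cv2
t=cv2.imread("pics/t14.png")[205:285,370:480];cv2.imwrite("pics/t14c.png",cv2.resize(t,None,fx=7,fy=7,interpolation=cv2.INTER_CUBIC))
```

```text
(no output)
```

View pics/t14c.png

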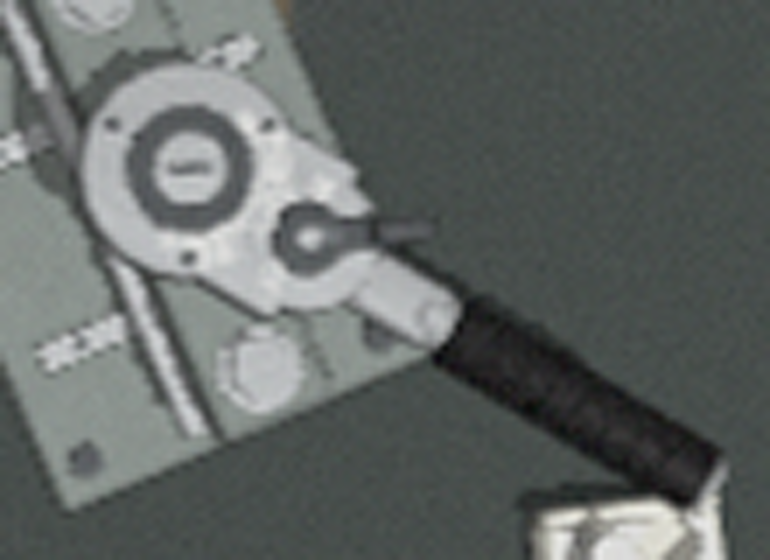

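Run:
```python
from workcell import ticket
print(ticket.job_done())
```

```text
the job is handed in; nothing more can be done
None
```

The mould is out of the press and lying in the tray, and I handed the job in at about 24 s of the 72 s allowed. The hand-in gives no verdict.

**What I did:**
- I pushed the reversing lever over with the closed fingers.
- I swung the ratchet handle through three loosening strokes with the jaws loosely around the grip.
- I gripped the mould by its lug, drew it about 150 mm out of the press, lifted it, set it down in the tray and backed the arm away.

**Last checks:**
- **Platen:** the image shift of its front edge gives about 7.1 mm up. The turn of the spindle slot, about 156°, gives about 6.9 mm. Both are well above the 4 mm needed.
- **Reversing lever:** the final top picture shows it still on the loosening side.
- **Mould:** its origin is about 21 mm from the tray's middle along it and 1 mm across. Its top face slopes about 0.009 rad and its underside is about 3 mm above the bench.
- **Bottles and beaker:** both bottles and the beaker stand upright where they were in the first pictures, judged by eye.
- **Arm:** it stands clear with the gripper open.

No check failed. The only disagreement was that the lug sat 2 to 4 mm from where I had predicted it, and I corrected for that from the wrist camera before gripping.

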